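Draw a threaded rod out of the pedal dispenser

TASK

Press the red pedal at the left of the blue rod dispenser down to its stop so that the threaded rod rolls off the ramp into the pick trough, and let the pedal come back up. Then grip the rod through the window, tilt its far end up and draw it slantwise out of the opening, which is shorter than the rod. Finish while holding the rod steady in the gripper: do not put it down or let go, keep it free of the dispenser and with every part of it more than 60 mm above the cover, and leave the loose things around where they are.

Things in the scene. Friction and masses are not known exactly. Their poses are not given: they have to be found in the camera images.
- dispenser: blue rod dispenser fixed to the bench, 300 mm long (x), 172 mm wide (y -62 to +110 mm), top of its 4 mm cover 88 mm up; origin on the bench under the middle of the pick trough, x along the trough away from the robot, y left to the ramp and pedal, z up. End plates at x = -148 and +148 mm reach the cover; the right wall beside the window is only 30 mm high
- window (a point): middle of the window in the cover's top, 88 mm up, at x = +60, y = 0 mm of the dispenser; same axes. Open from x = -20 to +140 mm and y = -57 to +62 mm of the dispenser: 160 mm long, so the 250 mm rod cannot come up level. Around it the cover is clear with yellow edges (underside 84 mm up): over all of x < -20 mm, and over the ramp y > 62 mm
- trough (a point): middle of the axis of a rod resting in the pick trough: 55 mm above the bench at x = 0, y = 0 of the dispenser; same axes. Two aluminium ribs 10 mm thick (point near_rib; the other at x = +100 mm) slope 10 degrees down from the ramp to stop posts (y -14 to -8 mm, top 66 mm up), against which the rod comes to rest. Between the ribs it is empty down to the bench
- near_rib (a point): point on the resting rod's axis over the rib nearer the robot: x = -30, y = 0 mm of the dispenser, 55 mm up. Nearer the robot than this rib the rod's near end may swing down freely to the bench: tilting the rod 28 degrees about this point, far end up, and then drawing it out along its own axis clears everything
- pedal (a joint): red spring pedal at the left of the dispenser, hinged low on the right side about the dispenser's x axis: 0 rad is up (gate tabs stand up and hold the rod on the ramp), 0.14 rad is down on its stop; it springs back by itself. Pad moves 38 mm down; 4 N at the start, about 9 N at the stop
- pedal_pad (a point): centre of the top of the pedal's black rubber pad, 100 mm (along the dispenser's x) by 50 mm, 66 mm above the bench when up, 28 mm when down
- rod_centre (a point): middle of the threaded metal rod, 16 mm thick, 250 mm long, about 140 g; x along the rod to its far end. It starts on the ramp under the clear cover, at about y = +72 mm of the dispenser. In the trough its middle is within 20 mm of point trough; x from 10 to 80 mm of the dispenser is free to grip from above, the fingers closing along the dispenser's y
- rod_far (a point): end of the rod on its axis, the one farther from the robot, 125 mm from its middle; comes out first
- rod_near (a point): end of the rod nearer the robot, 125 mm from its middle; lies under the cover
- red_bin: loose red picking bin of washers, 140 x 95 x 70 mm high; origin at the centre of its underside; a bystander
- carton: loose shut cardboard carton, 90 x 75 x 80 mm high; origin at the centre of its underside; a bystander
- jar: loose jar with a blue cap, 64 mm across, 100 mm high; origin at the centre of its underside; a bystander
- nut: loose large steel hexagon nut, 36 mm across, 18 mm high, lying flat; origin at the centre of its underside; a bystander
- washer: loose brass washer, 50 mm across, 5 mm thick, lying flat; origin at the centre of its underside; a bystander
- wrench: loose steel wrench lying flat, under 200 mm long; a bystander
- rod: the same threaded rod; origin at its middle, x along it

How it is judged (in metres and radians):
On the way, in this order (a step that is already met when the one before it is completed fails the run):
1. the pedal is pressed down to its stop (value of joint pedal above 0.128 rad), for 0.1 s.
2. the pedal is up again and the rod lies in the trough (value of joint pedal below 0.03 rad and y of rod_centre in the frame of dispenser between -0.015 and 0.025 m and z of rod_centre in the frame of dispenser below 0.065 m), for 0.1 s.
3. the rod passes slantwise through the window: far end above the cover, near end still below it (height (world z) of rod_far above 0.11 m and height (world z) of rod_near below 0.075 m and x of rod_near in the frame of dispenser below -0.02 m), for 0.05 s.
At the end, for the whole second after the job is handed in: the gripper holds the rod (finger force over 1 N), at rest (under 30 mm/s), both its ends more than 148 mm above the bench (60 mm above the cover), not touching the dispenser; the pedal is up (under 0.03 rad); the loose things stand within 30 mm of where they were (height (world z) of each of rod_far, rod_near above 0.148 m and contact force between the fingers and rod above 1 N and contact force between dispenser and rod below 0.1 N and linear speed of rod below 0.03 m/s and value of joint pedal below 0.03 rad and distance of each of red_bin, carton, jar, nut, washer, wrench from where it was at the start of the episode below 0.03 m); the arm keeps its last pose, push and grip.
It fails at once if one of the loose things around is shifted by more than 30 mm (distance of any of red_bin, carton, jar, nut, washer, wrench from where it was at the start of the episode above 0.03 m).
It also fails if it takes over 58 s, if anything falls off the work surface, if the arm or the gripper's body presses on something with over 40 N, if the wrist force passes 120 N, or if a joint passes its speed limit or range.

ROBOT

A 6-joint arm with a two-finger parallel gripper is mounted at the origin on the work surface. World frame = base frame: x ahead of the robot, y to its left, z up, the work surface at z = 0. Lengths are in mm, angles in degrees, forces in N, time in s.
With the tool pointing down it reaches from about 350 to 850 mm from the base axis. Payload 8.1 kg.
Tool frame: the origin (TCP) lies midway between the tips of the shut fingers; the grasp point (between the pads) lies 19 mm behind it; x points along the fingers, z is the direction in which the jaws open and shut, and the axes are right-handed (so a half turn about x gives the same grasp; the last joint's range is limited). The gripper opens to 85 mm and grips with 20 to 120 N. Pads are 22 mm wide; open, the fingers measure 114 mm over their backs; the gripper's body (76 mm by 85 mm) begins 54 mm behind the grasp point. The pads swing forward as they close: fully open they stand 13 mm farther back than shut.
Start: joints at [65.523, 7.471, 85.268, -0, 87.261, -4.893], TCP at [201.089, 565.304, 231.292] pointing down, gripper open.
Joint ranges: [-169.43, 169.43], [-51.17, 129.36], [1.28, 143.12], [-76.62, 256.62], [0, 156.53], [-152.29, 152.29]. Speed limits (degrees/s): [136.94, 136.94, 159.86, 180, 180, 180].

INTERFACE

Orientations are given as [roll, pitch, yaw] about the fixed x, y, z axes, in that order (R = Rz(yaw) Ry(pitch) Rx(roll)).
In Python, from bench import r gives the robot as it stands. The module is installed in compiled form; this text tells all that it offers.
- The arm moves only by the tool servo_tool, never from a script. Its argument "commands" is a list that holds one entry, the list of rows, each a list of 7 numbers: the closure in counts, from 0 (fully open) to 255 (shut), then the shift along the tool's x, y, z in cm, then the turn, a rotation vector about the tool's x, y, z in degrees. A call has 1 to 8 rows; each row is the pose to reach, as a shift and turn from the pose commanded when the call began, along the tool's axes at that moment; what a row does not reach only later rows make up. A row lasts 1/10 s, in which the tool goes at most 50 mm and 8.59 degrees, less where a joint would pass 70% of its speed; a pose out of reach is approached as far as the arm can. A call with a gripper value outside its range is refused whole. The fingers move at their own pace and stop on an object; "force" is the grip in N (left out, the last holds). Time passes only in rows, so rows that repeat a pose let the fingers close. It gives the time, the measured TCP pose, the force and the opening at its end, in the units of the state.
- r.sense(): the state, without advancing time (a new reading comes with each control period).
- r.snapshot(name): name is "scene" or "top" or "wrist"; returns (picture, depth): 384x512x3 uint8, red, green, blue; 384x512 float32, mm along the optical axis (not along the pixel's ray), 0 where there is no reading.
- r.calibration(name): a dict with "fx", "fy", "cx", "cy" (pixels), "pose" (4x4, takes a point from camera to world coordinates). Camera axes: x right, y down, z forward; pixel columns grow to the right and rows downward; lengths in mm; the calibration is good to about 2 mm. The wrist camera is an equidistant fisheye: a pixel r from the principal point sees the ray r / f radians off the axis. A picture is of the moment at which its call begins: read the wrist's pose just before it. calibration takes no time and is no camera call; for the wrist camera it gives the pose at the moment of the call.
- r.hand_in(): hands the job in, once; it reports no verdict.
The state is a dict: "time": time; "joint_pos": joint angles; "qd": joint speeds; "joint_efforts": joint torques, N m; "tool_pos": TCP position; "tcp_rot": TCP orientation; "ft_force": force on the tool from outside, world axes, zero at the start; "wrist_torque": the same for the moment, N m; "finger_gap": finger opening in mm.
Only numpy, scipy, OpenCV 4.12 (cv2) and the standard library are available. Lean on these libraries where they do the work, as an engineer would, in place of code of your own. Each camera call takes 0.05 s, during which the arm holds its last target.

## Working session

There is one attempt and no reset: what is moved stays moved. The work goes in short steps, Python scripts to look and compute and a tool call to move; the robot and the scene stay as the last step left them, time stands still between calls to the robot, and variables do not carry over. Pictures are saved under pics/ and viewed, and the job is handed in when it is done.

Besides the shell and the picture viewer there is one more tool, called after "Call:" by a JSON object that holds its "api" and its "payload". servo_tool: Moves the arm, as the interface text tells. Its arguments: {"type":"object","properties":{"commands":{"type":"array","items":{"type":"array","items":{"type":"array","items":{"type":"number"}}}},"force":{"type":"number"}},"required":["commands"]}

```bash
mkdir -p pics; python3 - <<'E'
from bench import r
import cv2,numpy as np
print(r.sense())
for n in ("scene","top"):
    p,d=r.snapshot(n); cv2.imwrite(f"pics/{n}0.png",p[:,:,::-1]); np.savez(f"pics/{n}0.npz",p=p,d=d)
    c=r.calibration(n); print(n,{k:(np.round(v,3).tolist()) for k,v in c.items()})
E
```

```text
{'time': 0.0, 'joint_pos': array([ 6.55250897e+01,  7.51529721e+00,  8.53308944e+01, -2.76323470e-03,
        8.72602676e+01, -4.89171990e+00]), 'qd': array([ 0.07249018, -0.0887355 ,  0.02785956,  0.09992346, -0.01040739,
       -0.02824168]), 'joint_efforts': array([-1.08735101e-03, -5.69415343e+01, -5.00541544e+01, -2.98358373e-04,
        1.50267337e-02,  1.77766810e-05]), 'tool_pos': array([200.85657157, 564.79256337, 230.22697075]), 'tcp_rot': array([ 176.59327198,   89.89350502, -112.98978381]), 'ft_force': array([-0.45469204,  0.59000377, -0.26662145]), 'wrist_torque': array([-0.03447677, -0.00113292, -0.00968207]), 'finger_gap': 85.53324088932135}
scene {'fx': 357.063, 'fy': 357.063, 'cx': 257.772, 'cy': 188.163, 'pose': [[-0.873, 0.399, -0.281, 817.101], [0.488, 0.702, -0.519, 516.464], [-0.01, -0.59, -0.807, 891.615], [0.0, 0.0, 0.0, 1.0]]}
top {'fx': 359.316, 'fy': 359.316, 'cx': 251.678, 'cy': 186.171, 'pose': [[0.012, -0.989, 0.145, 388.858], [-1.0, -0.014, -0.008, 7.759], [0.01, -0.144, -0.989, 1045.183], [0.0, 0.0, 0.0, 1.0]]}
```

View pics/scene0.png

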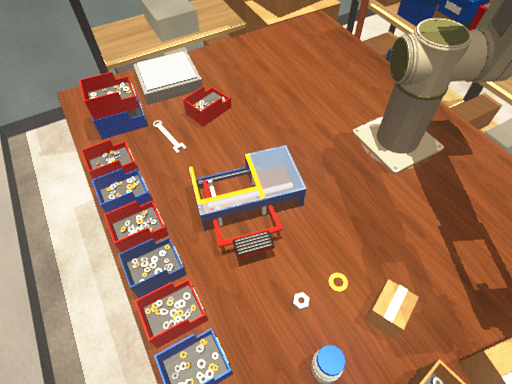

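View pics/top0.png

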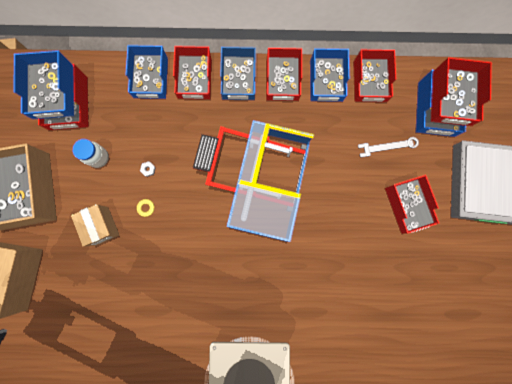

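```bash
cat > h.py <<'E'
import numpy as np,cv2
from bench import r
def deproj(c,u,v,d):
    P=np.stack([(u-c['cx'])/c['fx']*d,(v-c['cy'])/c['fy']*d,d],-1)
    T=np.array(c['pose']); return P@T[:3,:3].T+T[:3,3]
def ray_plane(c,u,v,z):
    u=np.asarray(u,float);v=np.asarray(v,float)
    T=np.array(c['pose']); D=np.stack([(u-c['cx'])/c['fx'],(v-c['cy'])/c['fy'],np.ones_like(u)],-1)@T[:3,:3].T
    s=(z-T[2,3])/D[...,2]; return T[:3,3]+s[...,None]*D
def proj(c,P):
    T=np.array(c['pose']); q=(np.asarray(P,float)-T[:3,3])@T[:3,:3]
    return np.stack([q[...,0]/q[...,2]*c['fx']+c['cx'],q[...,1]/q[...,2]*c['fy']+c['cy']],-1)
E
python3 - <<'E'
from h import *
for n,(x0,x1,y0,y1) in {"scene":(175,320,135,265),"top":(180,330,110,250)}.items():
    z=np.load(f"pics/{n}0.npz");p=z['p'];d=z['d'];c=r.calibration(n)
    cv2.imwrite(f"pics/{n}0c.png",cv2.resize(p[y0:y1,x0:x1,::-1],None,fx=4,fy=4,interpolation=cv2.INTER_CUBIC))
    hsv=cv2.cvtColor(p,cv2.COLOR_RGB2HSV)
    m=(hsv[...,0]>22)&(hsv[...,0]<34)&(hsv[...,1]>150)&(hsv[...,2]>150)
    M=np.zeros_like(m);M[y0:y1,x0:x1]=m[y0:y1,x0:x1]
    vv,uu=np.nonzero(M); P=deproj(c,uu,vv,d[vv,uu]); print(n,len(P),np.percentile(P[:,2],[5,25,50,75,95]))
    # depth map z grid
    vs,us=np.mgrid[y0:y1:8,x0:x1:8]; print(np.round(deproj(c,us,vs,d[vs,us])[...,2]).astype(int))
E
```

```text
scene 477 [8.76088779e-02 8.61871010e+01 8.72020340e+01 8.83170677e+01
 8.97709375e+01]
[[ -1  -2   0   0  -1  -1   0   0  -1   1  -2  -1   1   1  -1  -4  -1  -2
    0]
 [  7  -3  -2  -2   4  -4  -1   2  -2   1  -3  -1   3   0   0  -2   2   2
    0]
 [  4  -5  -2  -2  -1  -1  -1  -1   0   0  -2  87  89  91  86  -1  -2   0
   -1]
 [ -1   0  -3  -1  -1   2  -1   2  -3 892  90  87  87  88  85   0  -1   0
    2]
 [  0  -2  88   1  -2   0   1  -2   0  34  86  84  85  86  87  88   4  -1
   -5]
 [ -1  -1  86  -1  -2  29  22  14   4  -1  87  89  90  87  87  86  -1   1
    0]
 [  1  -4  -4  26   1   1   2  -1  -1  -2  86  88  85  85  86  86  88  -4
   -3]
 [ -2  -2  -2  -2  26  -1   0   4  90  89  87  87  89  89  88  88  76  -2
   -2]
 [  0  -2  -2  89  87  89  87  89  85  90  86  89  78  69  56  -1  37  -4
    1]
 [  1  -1  -1  88  87  87  84  88  77  66  58  41  44   0   2  -3  -3   2
   -3]
 [  1  -1   1   0  78  71  58   0   1  -1  -1  -1  45   1   0   0   1   0
    2]
 [ -1   1  -2  -3  -2  50   0   1   1  -1   0   0   3  -3   1  -3   1   0
   -2]
 [  1   0  -1  -1   0  -1  -1  -1  -2  -
[... 1536 characters left out ...]
 [  -4   -2    0   -1   -1   -2    0   90   87   90   87   89   86   92
    89    1    0   -2   -1]
 [  -2    0    0   -2    0    0   -4   86   87   87   87   86   88   88
    86   -1   -2   -4   -1]
 [  -2   -2    1   -1    1   -2   -1   88   89   89   87   88   85   85
    88   -1   -2   -1    3]
 [  -2    0    3    0   -2    2   89   88   86   89   88   86   92   86
    89   -4    3 1045   -3]
 [   0    1    0   -2    1   -1   -3   -1   90   88   88   92   93   86
    85    1   -1    1   -1]
 [  -2    0    1    1   -1    1   -3    1    0   -2   -1   -1   88   86
     2   -1   -2    2   -3]
 [1045   -2   -1    2    0    4    0   -3   -1    1   -1    2   -4   -3
     1    0   -1   -1    2]]
```

```bash
ls pics
```

```text
scene0.npz
scene0.png
scene0c.png
top0.npz
top0.png
top0c.png
```

View pics/scene0c.png

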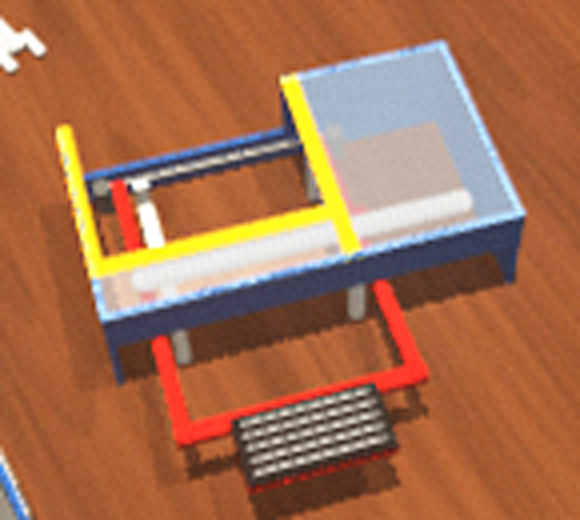

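View pics/top0c.png

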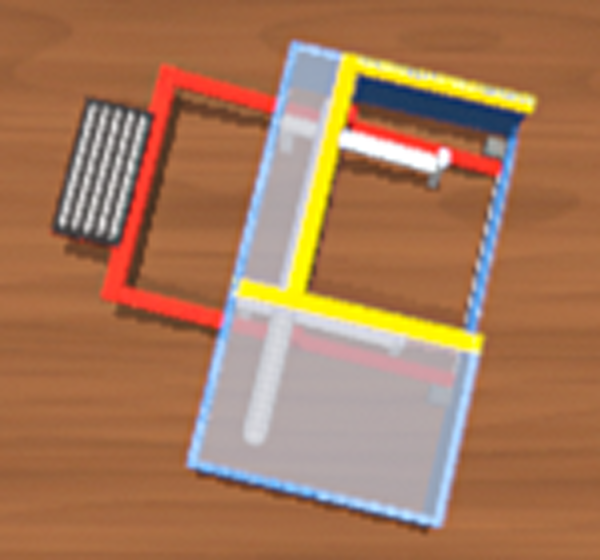

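```bash
python3 - <<'E'
from h import *
for n,(x0,x1,y0,y1) in {"scene":(175,320,135,265),"top":(180,330,110,250)}.items():
    z=np.load(f"pics/{n}0.npz");p=z['p'];d=z['d'].astype(float);c=r.calibration(n)
    vs,us=np.mgrid[y0:y1,x0:x1]; Z=deproj(c,us,vs,d[vs,us])[...,2]
    m=((Z>79)&(Z<100)).astype(np.uint8); 
    m=cv2.morphologyEx(m,cv2.MORPH_CLOSE,np.ones((3,3),np.uint8))
    nl,lab,st,_=cv2.connectedComponentsWithStats(m,connectivity=8); k=1+np.argmax(st[1:,4]); m=lab==k
    cv2.imwrite(f"pics/{n}m.png",cv2.resize(m.astype(np.uint8)*255,None,fx=4,fy=4,interpolation=0))
    cs,_=cv2.findContours(m.astype(np.uint8),cv2.RETR_EXTERNAL,cv2.CHAIN_APPROX_NONE); cc=max(cs,key=cv2.contourArea)[:,0]
    P=ray_plane(c,cc[:,0]+x0,cc[:,1]+y0,88.)[:,:2]
    R=cv2.minAreaRect(P.astype(np.float32)); B=cv2.boxPoints(R); print(n,R,"\n",B)
    pp=proj(c,np.c_[B,np.full(4,88)]);print(pp)
    im=p[:,:,::-1].copy(); big=cv2.resize(im[y0:y1,x0:x1],None,fx=4,fy=4)
    # yellow lines
    hsv=cv2.cvtColor(p,cv2.COLOR_RGB2HSV)
    ym=((hsv[...,0]>22)&(hsv[...,0]<34)&(hsv[...,1]>150)&(hsv[...,2]>150))[y0:y1,x0:x1]
    v,u=np.nonzero(ym); Y=ray_plane(c,u+x0,v+y0,88.)[:,:2]
    np.save(f"pics/{n}_Y.npy",Y); np.save(f"pics/{n}_C.npy",P)
E
```

```text
scene ((550.463134765625, -47.10050964355469), (178.37059020996094, 299.646728515625), 77.36904907226562) 
 [[ 384.7635   -101.36548 ]
 [ 677.1584   -166.88934 ]
 [ 716.1628      7.164459]
 [ 423.76788    72.688324]]
[[285.27247121 145.02343354]
 [188.19581907 167.212386  ]
 [199.98928354 217.19257143]
 [306.43122966 190.30139126]]
top ((547.70068359375, -50.95368957519531), (171.8221893310547, 299.94158935546875), 77.30780029296875) 
 [[ 3.8251868e+02 -1.0181491e+02]
 [ 6.7513104e+02 -1.6771609e+02]
 [ 7.1288269e+02 -9.2468262e-02]
 [ 4.2027032e+02  6.5808716e+01]]
[[289.47094606 241.56575295]
 [313.06845829 134.41293551]
 [252.40194317 120.28781916]
 [226.17190505 226.34838079]]
```

View pics/topm.png

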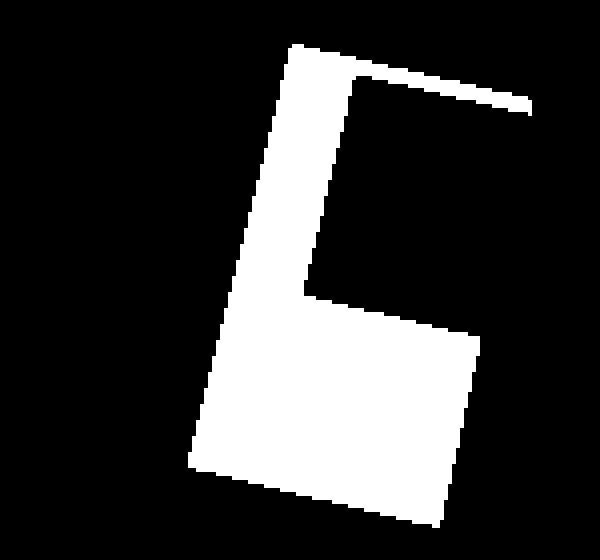

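View pics/scenem.png

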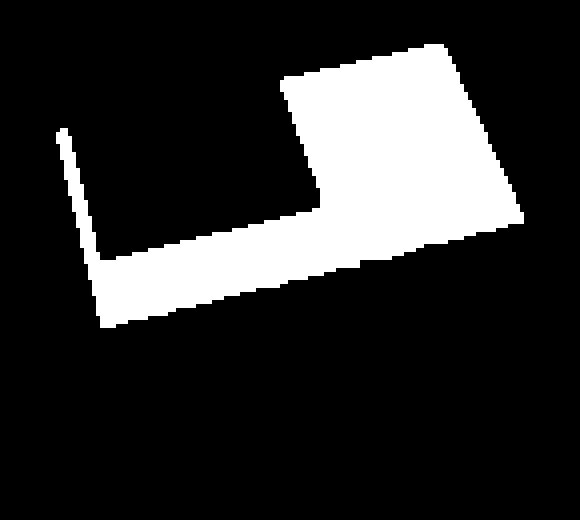

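```bash
cat >> h.py <<'E'
from scipy.spatial.transform import Rotation as Ro
YAW=np.deg2rad(-12.65); ORG=np.array([543.5,-74.0])
def toL(P):
    P=np.asarray(P,float); q=P.copy(); d=P[...,:2]-ORG; c,s=np.cos(YAW),np.sin(YAW)
    q[...,0]=c*d[...,0]+s*d[...,1]; q[...,1]=-s*d[...,0]+c*d[...,1]; return q
def toW(P):
    P=np.asarray(P,float); q=P.copy(); c,s=np.cos(YAW),np.sin(YAW)
    q[...,0]=ORG[0]+c*P[...,0]-s*P[...,1]; q[...,1]=ORG[1]+s*P[...,0]+c*P[...,1]; return q
def cur():
    s=r.sense(); R=Ro.from_euler('xyz',s['tcp_rot'],degrees=True).as_matrix(); return s,np.array(s['tool_pos']),R
def rel(p,R,pt,Rt):
    sh=R.T@(np.asarray(pt)-p)/10; rv=Ro.from_matrix(R.T@Rt).as_rotvec(degrees=True)
    return np.round(sh,2),np.round(rv,2)
def Rdown(yaw,tilt=0,sgn=1):
    "tool x down, tool z (jaw) along local y of frame yaw; tilt>0: fingers turn toward +x local"
    Rz=Ro.from_euler('z',yaw).as_matrix(); Ry=Ro.from_euler('y',-np.deg2rad(tilt)).as_matrix()
    x=np.array([0,0,-1.]); z=np.array([0,sgn,0.]); y=np.cross(z,x)
    return Rz@Ry@np.stack([x,y,z],1)
E
python3 - <<'E'
from h import *
s,p,R=cur(); print(p,"\n",R.round(3))
for n,(x0,x1,y0,y1) in {"scene":(175,320,135,265),"top":(180,330,110,250)}.items():
    z=np.load(f"pics/{n}0.npz");p_=z['p'];d=z['d'].astype(float);c=r.calibration(n)
    vs,us=np.mgrid[y0:y1,x0:x1]; Pt=deproj(c,us,vs,d[vs,us]); L=toL(Pt)
    hsv=cv2.cvtColor(p_,cv2.COLOR_RGB2HSV)[y0:y1,x0:x1]
    red=((hsv[...,0]<8)|(hsv[...,0]>172))&(hsv[...,1]>170)
    m=(Pt[...,2]>61)&(Pt[...,2]<73)&(L[...,1]>125)&~red
    m=cv2.morphologyEx(m.astype(np.uint8),cv2.MORPH_OPEN,np.ones((2,2),np.uint8))
    nl,lab,st,_=cv2.connectedComponentsWithStats(m); k=1+np.argmax(st[1:,4]); m=lab==k
    v,u=np.nonzero(m); zz=np.median(Pt[m][:,2]); W=ray_plane(c,u+x0,v+y0,zz)
    rr=cv2.minAreaRect(W[:,:2].astype(np.float32)); print(n,m.sum(),zz,rr, toL(np.r_[rr[0],zz]))
for t in (YAW,):
  for sg in(1,-1):print(Rdown(t,0,sg).round(3), rel(p,R,p,Rdown(t,0,sg)))
E
```

```text
[200.8697031  564.85288089 230.33215335] 
 [[-0.001 -0.942  0.335]
 [-0.002  0.335  0.942]
 [-1.     0.    -0.002]]
scene 660 65.77038480924466 ((625.6937866210938, 135.3933563232422), (48.97490692138672, 99.60213470458984), 77.37348937988281) [ 34.34255916 222.31055949  65.77038481]
top 619 65.76299481991225 ((621.066650390625, 127.75277709960938), (49.697601318359375, 100.62434387207031), 77.109130859375) [ 31.50098908 213.8421287   65.76299482]
[[ 0.    -0.976  0.219]
 [ 0.     0.219  0.976]
 [-1.     0.     0.   ]] (array([0., 0., 0.]), array([-6.93, -0.1 , -0.01]))
[[ 0.     0.976 -0.219]
 [ 0.    -0.219 -0.976]
 [-1.     0.     0.   ]] (array([0., 0., 0.]), array([ 1.7307e+02, -2.0000e-02,  1.5000e-01]))
```

```bash
python3 - <<'E'
from h import *
C={}
for n in("scene","top"):
    z=np.load(f"pics/{n}0.npz");p=z['p'];d=z['d'].astype(float);c=r.calibration(n)
    hsv=cv2.cvtColor(p,cv2.COLOR_RGB2HSV)
    ym=((hsv[...,0]>22)&(hsv[...,0]<34)&(hsv[...,1]>150)&(hsv[...,2]>150)).astype(np.uint8)
    box={"scene":(325,350,265,295),"top":(132,160,195,220)}[n]
    M=np.zeros_like(ym);M[box[2]:box[3],box[0]:box[1]]=ym[box[2]:box[3],box[0]:box[1]]
    cc=max(cv2.findContours(M,0,1)[0],key=cv2.contourArea); (u,v),_=cv2.minEnclosingCircle(cc)
    print(n,"washer",(u,v),ray_plane(c,u,v,5.))
    # yellow dispenser: bar inner corners via depth-free: yellow intersection; jar cap
    bm=((hsv[...,0]>95)&(hsv[...,0]<120)&(hsv[...,1]>150)).astype(np.uint8)
    box={"scene":(305,355,335,375),"top":(68,115,130,170)}[n]
    M=np.zeros_like(ym);M[box[2]:box[3],box[0]:box[1]]=bm[box[2]:box[3],box[0]:box[1]]
    v,u=np.nonzero(M); P=deproj(c,u,v,d[v,u]); k=P[:,2]>95; W=ray_plane(c,u[k],v[k],100.)
    print("cap",cv2.minEnclosingCircle(W[:,:2].astype(np.float32)))
    # white pixels: nut
    box={"scene":(290,312,290,310),"top":(138,158,160,178)}[n]
    wm=((hsv[...,1]<60)&(hsv[...,2]>150)).astype(np.uint8)
    M=np.zeros_like(ym);M[box[2]:box[3],box[0]:box[1]]=wm[box[2]:box[3],box[0]:box[1]]
    cc=np.vstack(cv2.findContours(M,0,1)[0]); (u,v),_=cv2.minEnclosingCircle(cc)
    print("nut",(u,v),ray_plane(c,u,v,18.))
    # red frame of pedal outer corners: yellow at z 88
    Y=toL(np.c_[np.load(f"pics/{n}_Y.npy"),np.full(len(np.load(f"pics/{n}_Y.npy")),88)])
    far=Y[(Y[:,0]>120)&(Y[:,1]<50)]; left=Y[(Y[:,0]>0)&(Y[:,0]<120)]; near=Y[(Y[:,0]<10)&(Y[:,1]<50)]
    print("far bar x",np.percentile(far[:,0],[2,50,98]),"left y",np.percentile(left[:,1],[2,50,98]),"near x",np.percentile(near[:,0],[2,50,98]))
E
```

```text
scene washer (335.0, 276.5) [472.74296349 293.74061074   5.        ]
cap ((623.3070068359375, 456.4304504394531), 27.73046875)
nut (300.9545593261719, 300.0454406738281) [587.09613763 305.20634538  18.        ]
far bar x [140.04297759 143.14720047 149.75312837] left y [61.47482657 67.35638268 73.05450388] near x [-31.4178484  -25.78785289 -20.10646803]
top washer (144.5, 216.0) [449.64510877 306.70223095   5.        ]
cap ((620.307373046875, 454.6748352050781), 28.21583366394043)
nut (146.9499969482422, 168.36000061035156) [586.9019139  303.51786331  18.        ]
far bar x [139.08637565 142.48420047 151.46131972] left y [59.61392407 65.62510495 71.19664284] near x [-30.25108821 -24.43609384 -18.49205469]
```

Call:
{"api": "servo_tool", "payload": {"commands": [[[255, 0, -3, -1.5, -1, 0, 0], [255, 0, -7, -3.4, -2, 0, 0], [255, 0, -11, -5.4, -3, 0, 0], [255, 0, -15, -7.4, -4, 0, 0], [255, 0, -19, -9.3, -5, 0, 0], [255, 0, -23, -11.3, -6, 0, 0], [255, 0, -27, -13.3, -6.9, 0, 0], [255, 0, -31, -15.2, -6.9, 0, 0]]], "force": 40}}

```text
time: 0.9
tool_pos: [443.0, 316.5, 231.0]
tcp_rot: [130.5, 90.0, -152.1]
ft_force: [0.5, 0.7, -0.7]
finger_gap: 0.1
```

```bash
python3 - <<'E'
from h import *
s,p,R=cur(); print(s['time'],p,s['finger_gap'],s['ft_force'],"\n",R.round(3))
print(rel(p,R,[623,131,150],Rdown(YAW)))
E
```

```text
0.9 [442.98039435 316.54173519 230.95827808] 0.05009078972304008 [ 0.50174341  0.66240177 -0.72188665] 
 [[-0.    -0.976  0.219]
 [-0.     0.219  0.976]
 [-1.     0.    -0.   ]]
(array([  8.09, -21.63, -14.16]), array([ 0.  , -0.02, -0.02]))
```

Call:
{"api": "servo_tool", "payload": {"commands": [[[255, 0, -3.6, -2.4, 0, 0, 0], [255, 0, -7.2, -4.7, 0, 0, 0], [255, 0, -10.8, -7.1, 0, 0, 0], [255, 0, -14.4, -9.5, 0, 0, 0], [255, 1, -18, -11.8, 0, 0, 0], [255, 3, -21.6, -14.2, 0, 0, 0], [255, 6, -21.6, -14.2, 0, 0, 0], [255, 8, -21.6, -14.2, 0, 0, 0]]]}}

```text
time: 1.7
tool_pos: [621.4, 130.4, 148.2]
tcp_rot: [110.7, 89.8, -172.2]
ft_force: [-1.3, 0.2, -0.5]
finger_gap: -0.2
```

```bash
python3 - <<'E'
from h import *
p_,d=r.snapshot("wrist"); cv2.imwrite("pics/w1.png",p_[:,:,::-1])
p_,d=r.snapshot("scene"); cv2.imwrite("pics/s1.png",cv2.resize(p_[120:290,160:360,::-1],None,fx=4,fy=4-.5))
c=r.calibration("wrist"); print({k:np.round(v,3).tolist() for k,v in c.items()})
s,p,R=cur(); print(s['time'],p,s['finger_gap'],s['ft_force'],toL(p))
E
```

```text
{'fx': 297.319, 'fy': 297.319, 'cx': 256.056, 'cy': 188.364, 'pose': [[0.221, 0.932, 0.287, 544.664], [0.975, -0.21, -0.069, 148.347], [-0.004, 0.295, -0.955, 289.255], [0.0, 0.0, 0.0, 1.0]]}
1.8 [618.93660662 131.33814353 146.22123345] -0.11365795836317134 [-0.04682261 -0.01323895  0.1058302 ] [ 28.63747331 216.87399551 146.22123345]
```

View pics/w1.png

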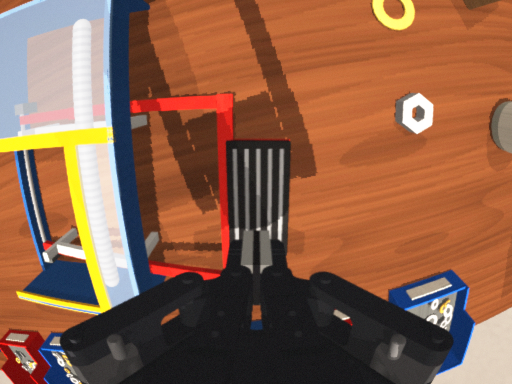

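View pics/s1.png

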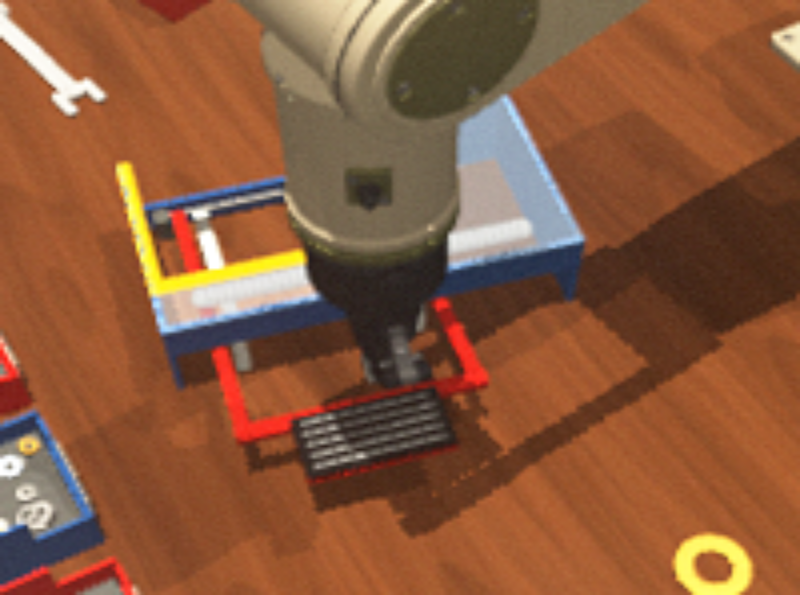

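```bash
cat >> h.py <<'E'
def fray(c,u,v,z):
    T=np.array(c['pose']); a=np.array([(u-c['cx']),(v-c['cy'])])/c['fx']; t=np.hypot(*a); 
    D=T[:3,:3]@np.array([a[0]/t*np.sin(t),a[1]/t*np.sin(t),np.cos(t)]); return T[:3,3]+(z-T[2,3])/D[2]*D
E
python3 - <<'E'
from h import *
c=r.calibration("wrist")
for u,v,z in((227,141,66),(291,141,66),(288,240,66),(226,240,66),(79,148,88),(113,135,88),(104,308,88),(18,293,88)): print((u,v),fray(c,u,v,z).round(1),toL(fray(c,u,v,z)).round(1))
for i in range(3): s,p,R=cur(); print(p,s['joint_pos'].round(2))
print(rel(p,R,[622,131,66],Rdown(YAW)))
E
```

```text
(227, 141) [570.3 119.1  66. ] [-16.1 194.3  66. ]
(291, 141) [581.  166.4  66. ] [-16.1 242.8  66. ]
(288, 240) [662.1 148.4  66. ] [ 67. 243.  66.]
(226, 240) [650.6  97.4  66. ] [ 67.  190.7  66. ]
(79, 148) [542.9   6.9  88. ] [-18.3  78.8  88. ]
(113, 135) [542.   40.4  88. ] [-26.5 111.2  88. ]
(104, 308) [691.4 -37.4  88. ] [136.3  68.1  88. ]
(18, 293) [ 667.4 -159.7   88. ] [139.7 -56.5  88. ]
[618.93660662 131.33814353 146.22123345] [  7.34  15.88  84.7    0.    79.9  -69.93]
[618.93660662 131.33814353 146.22123345] [  7.34  15.88  84.7    0.    79.9  -69.93]
[618.93660662 131.33814353 146.22123345] [  7.34  15.88  84.7    0.    79.9  -69.93]
(array([ 8.02, -0.37,  0.06]), array([-0.08, -0.16, -0.45]))
```

Call:
{"api": "servo_tool", "payload": {"commands": [[[255, 3, 0, 0, 0, 0, 0], [255, 6, 0, 0, 0, 0, 0], [255, 8, 0, 0, 0, 0, 0], [255, 9, 0, 0, 0, 0, 0], [255, 10, 0, 0, 0, 0, 0], [255, 11, 0, 0, 0, 0, 0], [255, 11, 0, 0, 0, 0, 0]]]}}

```text
time: 2.5
tool_pos: [622.8, 133.2, 42.3]
tcp_rot: [-51.4, 89.9, 26.0]
ft_force: [-1.3, 3.9, 6.3]
finger_gap: -0.1
```

Call:
{"api": "servo_tool", "payload": {"commands": [[[255, 0.6, 0, 0, 0, 0, 0], [255, 1.1, 0, 0, 0, 0, 0], [255, 1.4, 0, 0, 0, 0, 0], [255, 1.4, 0, 0, 0, 0, 0]]]}}

```text
time: 2.9
tool_pos: [623.6, 133.7, 29.8]
tcp_rot: [-50.6, 89.7, 26.8]
ft_force: [-1.2, 7.2, 6.4]
finger_gap: -0.2
```

Call:
{"api": "servo_tool", "payload": {"commands": [[[255, 0.2, 0, 0, 0, 0, 0], [255, 0.4, 0, 0, 0, 0, 0], [255, 0.5, 0, 0, 0, 0, 0], [255, 0.5, 0, 0, 0, 0, 0], [255, 0.5, 0, 0, 0, 0, 0]]]}}

```text
time: 3.4
tool_pos: [623.8, 133.9, 26.8]
tcp_rot: [-50.7, 89.7, 26.7]
ft_force: [-7.7, 6.3, 18.3]
finger_gap: -0.5
```

```bash
python3 - <<'E'
from h import *
p_,d=r.snapshot("wrist"); cv2.imwrite("pics/w2.png",p_[:,:,::-1])
s,p,R=cur(); print(s['time'],p,s['ft_force'])
E
```

```text
3.45 [623.81801226 133.9474565   26.86276875] [-8.24792102  6.20433839 17.94012896]
```

View pics/w2.png

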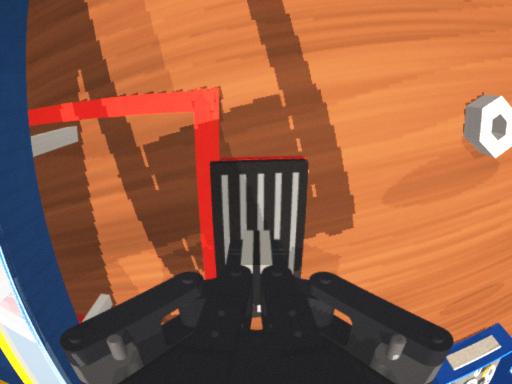

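```bash
python3 - <<'E'
from h import *
for n,(x0,x1,y0,y1) in {"scene":(175,320,135,265),"top":(180,330,110,250)}.items():
    p_,d=r.snapshot(n); cv2.imwrite(f"pics/{n}2.png",cv2.resize(p_[y0:y1,x0:x1,::-1],None,fx=4,fy=4))
E
```

```text
(no output)
```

View pics/scene2.png

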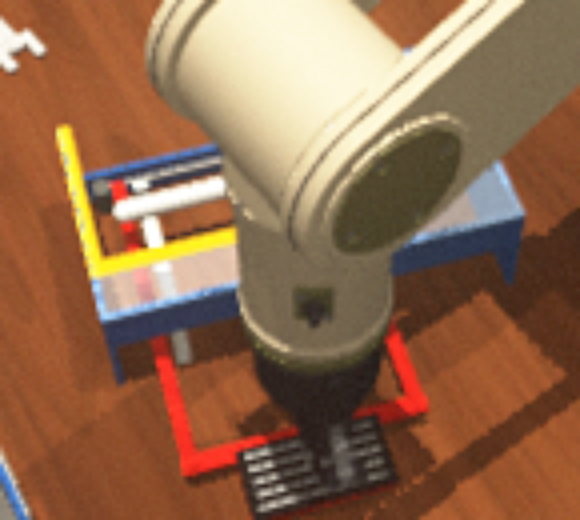

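View pics/top2.png

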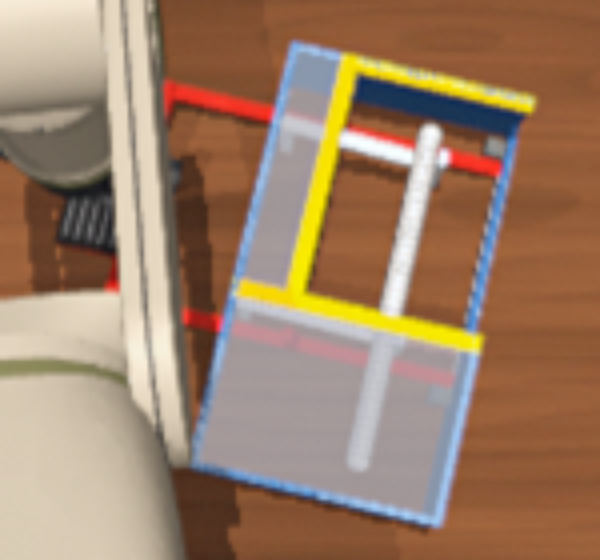

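Call:
{"api": "servo_tool", "payload": {"commands": [[[255, -1, 0, 0, 0, 0, 0], [255, -2, 0, 0, 0, 0, 0], [255, -3, 0, 0, 0, 0, 0], [255, -4.5, 0, 0, 0, 0, 0], [255, -7, 0, 0, 0, 0, 0], [255, -11, 0, 0, 0, 0, 0], [255, -15, 0, 0, 0, 0, 0], [255, -18, 0, 0, 0, 0, 0]]]}}

```text
time: 4.35
tool_pos: [622.4, 132.2, 206.1]
tcp_rot: [-70.4, 89.8, 7.0]
ft_force: [1.5, 1.0, 0.4]
finger_gap: 0.0
```

```bash
python3 - <<'E'
from h import *
c=r.calibration("wrist"); p_,d=r.snapshot("wrist"); cv2.imwrite("pics/w3.png",p_[:,:,::-1])
p_,d=r.snapshot("top"); cv2.imwrite("pics/top3.png",cv2.resize(p_[110:250,180:330,::-1],None,fx=4,fy=4))
s,p,R=cur(); print(s['time'],p,s['ft_force'],toL(p))
print(rel(p,R,toW([30,0,200]),Rdown(YAW)))
E
```

```text
4.45 [624.8307616  132.55393962 209.84417124] [0.20635907 0.3539374  0.64220567] [ 34.1223007  219.35106872 209.84417124]
(array([  0.9 ,   0.41, -21.94]), array([-0.04,  0.2 ,  0.55]))
```

View pics/w3.png

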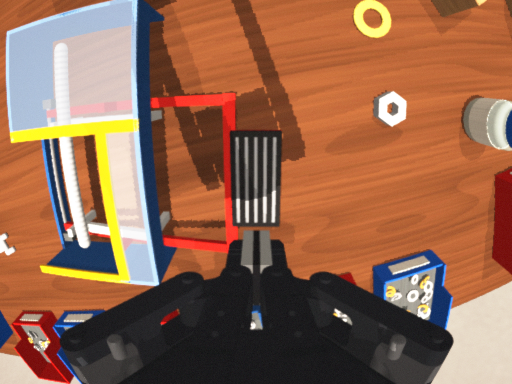

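View pics/top3.png

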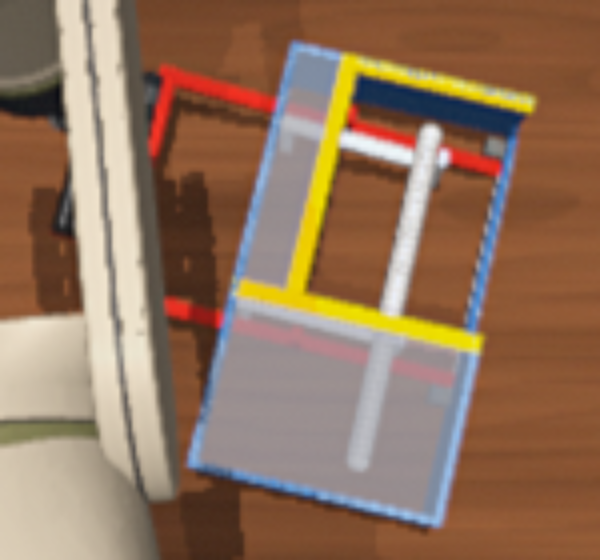

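Call:
{"api": "servo_tool", "payload": {"commands": [[[100, 0, 0, -3, 0, 0, 0], [100, 0, 0, -7, 0, 0, 0], [100, 0, 0, -11, 0, 0, 0], [100, 0, 0, -15, 0, 0, 0], [100, 0, 0, -19, 0, 0, 0], [100, 0.5, 0.4, -21.9, 0, 0, 0], [100, 0.5, 0.4, -21.9, 0, 0, 0], [100, 0.5, 0.4, -21.9, 0, 0, 0]]]}}

```text
time: 5.25
tool_pos: [569.2, -81.0, 196.8]
tcp_rot: [72.4, 89.9, 149.6]
ft_force: [0.9, -0.3, 0.0]
finger_gap: 51.8
```

```bash
python3 - <<'E'
from h import *
c=r.calibration("wrist"); p_,d=r.snapshot("wrist"); cv2.imwrite("pics/w4.png",p_[:,:,::-1]); np.savez("pics/w4.npz",p=p_,d=d,pose=c['pose'])
s,p,R=cur(); print(s['time'],p,s['ft_force'],s['finger_gap'],toL(p))
E
```

```text
5.3 [569.61417713 -80.23982053 197.07079402] [ 0.15390919  0.22157166 -0.13534783] 52.25552622630007 [ 26.84677052  -0.36948612 197.07079402]
```

View pics/w4.png

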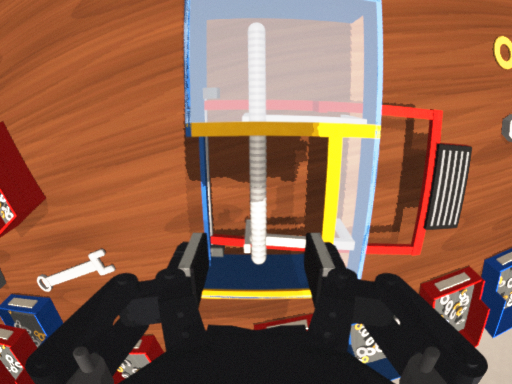

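```bash
python3 - <<'E'
from h import *
z=np.load("pics/w4.npz");p=z['p'];d=z['d'].astype(float)
c=dict(r.calibration("wrist"));c['pose']=z['pose']
# centreline of bright rod between rows 145..225
g=p.astype(int)
for v in range(30,262,20):
    row=g[v,235:285]; m=(row.min(1)>150) if not(100<v<145) else np.zeros(50,bool)
    if m.sum()<4: continue
    u=235+np.nonzero(m)[0].mean(); a=np.array([u-c['cx'],v-c['cy']])/c['fx'];t=np.hypot(*a)
    D=np.array([a[0]/t*np.sin(t),a[1]/t*np.sin(t),np.cos(t)]); dd=np.median(d[v-1:v+2,int(u)-1:int(u)+2])
    T=np.array(c['pose']); P=T[:3,3]+T[:3,:3]@(D/D[2]*dd)
    print(v,u,m.sum(),"plane55 L",toL(fray(c,u,v,55)).round(1),"depth L",toL(P).round(1))
for e in((257,24),(259,264)): print("end",toL(fray(c,*e,55.)).round(1))
for e,z_ in(((191,130),88),((381,130),88),((203,295),88),((329,138),88),((340,137),88),((250,124),88),((250,136),88)): print(e,toL(fray(c,*e,z_)).round(1))
# top view rod
ct=r.calibration("top")
for u,v in((180+431/4,110+128/4),(180+358/4,110+466/4)): print("top",toL(ray_plane(ct,u,v,57.)).round(1))
E
```

```text
30 259.5 50 plane55 L [-116.    2.   55.] depth L [-108.4    1.7   87.8]
50 259.5 50 plane55 L [-96.1   2.   55. ] depth L [-90.9   1.6  87.8]
70 259.5 50 plane55 L [-76.7   1.9  55. ] depth L [-73.6   1.5  88.1]
90 259.5 50 plane55 L [-57.5   1.8  55. ] depth L [-56.7   1.5  87.7]
150 257.0 11 plane55 L [ 0.4 -0.7 55. ] depth L [-1.  -0.7 62.7]
170 257.0 11 plane55 L [20.4 -0.7 55. ] depth L [18.4 -0.7 63. ]
190 257.5 14 plane55 L [41.1 -0.3 55. ] depth L [38.6 -0.3 62.7]
210 258.0 15 plane55 L [62.8  0.2 55. ] depth L [59.8  0.2 62.4]
230 258.0 15 plane55 L [85.6  0.2 55. ] depth L [81.7  0.2 63.1]
250 254.66666666666666 21 plane55 L [109.9  -3.5  55. ] depth L [106.4  -3.4  61.1]
end [-122.1   -0.3   55. ]
end [128.1   1.3  55. ]
(191, 130) [-23.7 -57.3  88. ]
(381, 130) [-25.5 110.5  88. ]
(203, 295) [148.  -58.6  88. ]
(329, 138) [-16.6  61.7  88. ]
(340, 137) [-17.7  71.6  88. ]
(250, 124) [-27.9  -6.6  88. ]
(250, 136) [-17.6  -6.6  88. ]
top [120.7  -0.9  57. ]
top [-123.3   -3.9   57. ]
```

```bash
python3 - <<'E'
from h import *
s,p,R=cur(); print(rel(p,R,toW([34,-0.2,36]),Rdown(YAW)), R.round(3))
E
```

```text
(array([ 1.611e+01, -7.300e-01,  1.000e-02]), array([-0.07,  0.03, -0.03])) [[-0.    -0.975  0.22 ]
 [ 0.001  0.22   0.975]
 [-1.     0.001  0.   ]]
```

Descend with partly open fingers to just above final height, check, then finish.

Call:
{"api": "servo_tool", "payload": {"commands": [[[100, 2, -0.7, 0, 0, 0, 0], [100, 5, -0.7, 0, 0, 0, 0], [100, 8, -0.7, 0, 0, 0, 0], [100, 10.5, -0.7, 0, 0, 0, 0], [100, 12.5, -0.7, 0, 0, 0, 0], [100, 12.5, -0.7, 0, 0, 0, 0]]]}}

```text
time: 5.9
tool_pos: [574.2, -80.0, 68.6]
tcp_rot: [87.2, 89.6, 164.6]
ft_force: [-1.0, -0.3, -0.3]
finger_gap: 52.1
```

```bash
python3 - <<'E'
from h import *
c=r.calibration("wrist"); p_,d=r.snapshot("wrist"); cv2.imwrite("pics/w5.png",p_[:,:,::-1])
s,p,R=cur(); print(s['time'],p,s['ft_force'],s['finger_gap'],toL(p))
print(rel(p,R,toW([34,-0.2,36]),Rdown(YAW)))
E
```

```text
5.95 [575.48415324 -80.52429606  70.78369632] [-0.43104669 -0.36203282  0.21158982] 52.11238300760644 [32.63655764  0.63843799 70.78369632]
(array([ 3.48, -0.15, -0.08]), array([ 0.06,  0.01, -0.21]))
```

View pics/w5.png

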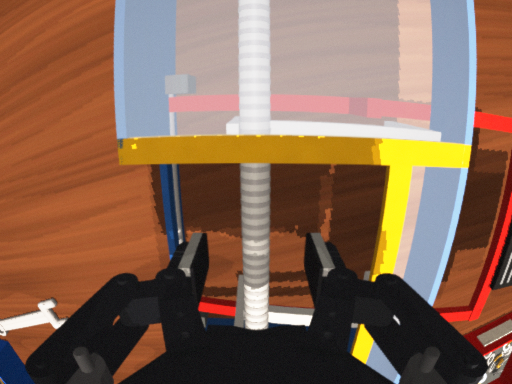

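Call:
{"api": "servo_tool", "payload": {"commands": [[[100, 1.5, -0.1, 0, 0, 0, 0], [100, 2.8, -0.1, 0, 0, 0, 0], [100, 3.5, -0.1, 0, 0, 0, 0], [100, 3.5, -0.1, 0, 0, 0, 0], [255, 3.5, -0.1, 0, 0, 0, 0], [255, 3.5, -0.1, 0, 0, 0, 0], [255, 3.5, -0.1, 0, 0, 0, 0], [255, 3.5, -0.1, 0, 0, 0, 0]]], "force": 70}}

```text
time: 6.75
tool_pos: [578.3, -82.0, 38.2]
tcp_rot: [-63.8, 89.9, 13.5]
ft_force: [0.0, 2.9, 2.9]
finger_gap: 13.9
```

```bash
python3 - <<'E'
from h import *
c=r.calibration("wrist"); p_,d=r.snapshot("wrist"); cv2.imwrite("pics/w6.png",p_[:,:,::-1])
s,p,R=cur(); print(s['time'],p,s['ft_force'],s['finger_gap'],toL(p),s['joint_pos'].round(1)); print(R.round(3))
# plan: pivot tilt
pv=np.array([-30,0,55.])
off=p-toW(pv); Rz=Ro.from_euler('z',YAW).as_matrix()
for t in (4,8,12,16,20,24,28):
    Q=Rz@Ro.from_euler('y',-t,degrees=True).as_matrix()@Rz.T
    print(t,rel(p,R,toW(pv)+Q@off,Q@R))
E
```

```text
6.8 [578.26881546 -81.98411548  38.14586499] [0.16586568 3.72117375 4.14417298] 13.622681433728415 [35.67331791 -0.17611925 38.14586499] [-13.1  15.   97.9   0.   67.1 -90.5]
[[ 0.001 -0.976  0.219]
 [ 0.     0.219  0.976]
 [-1.    -0.001  0.001]]
4 (array([-0.46, -0.1 ,  0.  ]), array([-0., -0., -4.]))
8 (array([-0.93, -0.17,  0.  ]), array([-0.01, -0.  , -8.  ]))
12 (array([-1.4 , -0.21,  0.  ]), array([-1.0e-02, -1.0e-02, -1.2e+01]))
16 (array([-1.88, -0.21,  0.  ]), array([-1.0e-02, -1.0e-02, -1.6e+01]))
20 (array([-2.35, -0.18,  0.  ]), array([-1.e-02, -1.e-02, -2.e+01]))
24 (array([-2.82, -0.12,  0.  ]), array([-2.0e-02, -1.0e-02, -2.4e+01]))
28 (array([-3.28, -0.03,  0.  ]), array([-2.0e-02, -1.0e-02, -2.8e+01]))
```

View pics/w6.png

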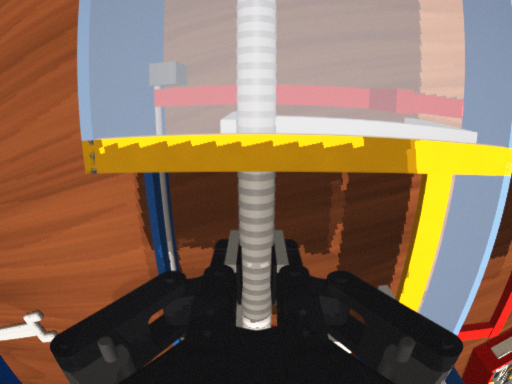

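Call:
{"api": "servo_tool", "payload": {"commands": [[[255, -0.4, 0, 0.1, 0, 0, 0], [255, -0.86, -0.1, 0.1, 0, 0, -4], [255, -1.33, -0.17, 0.1, 0, 0, -8], [255, -1.8, -0.21, 0.1, 0, 0, -12], [255, -2.28, -0.21, 0.1, 0, 0, -16], [255, -2.28, -0.21, 0.1, 0, 0, -16]]]}}

```text
time: 7.4
tool_pos: [577.9, -81.5, 59.4]
tcp_rot: [-90.1, 74.0, -12.8]
ft_force: [-0.0, 0.2, -1.5]
finger_gap: 14.1
```

```bash
python3 - <<'E'
from h import *
c=r.calibration("wrist"); p_,d=r.snapshot("wrist"); cv2.imwrite("pics/w7.png",p_[:,:,::-1])
for n,(x0,x1,y0,y1) in {"scene":(175,320,135,265)}.items():
    p_,d=r.snapshot(n); cv2.imwrite(f"pics/{n}7.png",cv2.resize(p_[y0:y1,x0:x1,::-1],None,fx=4,fy=4))
s,p,R=cur(); print(s['time'],p,s['ft_force'],s['wrist_torque'],s['finger_gap'],toL(p),s['joint_pos'].round(1)); print(R.round(3))
E
```

```text
7.5 [579.39526897 -81.92709514  60.19707518] [ 0.44814853  0.37766085 -1.64439494] [ 0.02620908  0.16069533 -0.00816674] 13.53003192571595 [36.75994075  0.12620445 60.19707518] [-1.310e+01 -1.000e-01  1.135e+02  1.000e-01  5.070e+01 -9.050e+01]
[[ 0.267 -0.938  0.22 ]
 [-0.061  0.211  0.976]
 [-0.962 -0.274 -0.   ]]
```

View pics/w7.png

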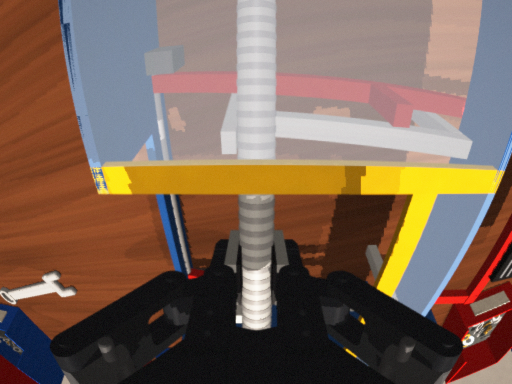

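View pics/scene7.png

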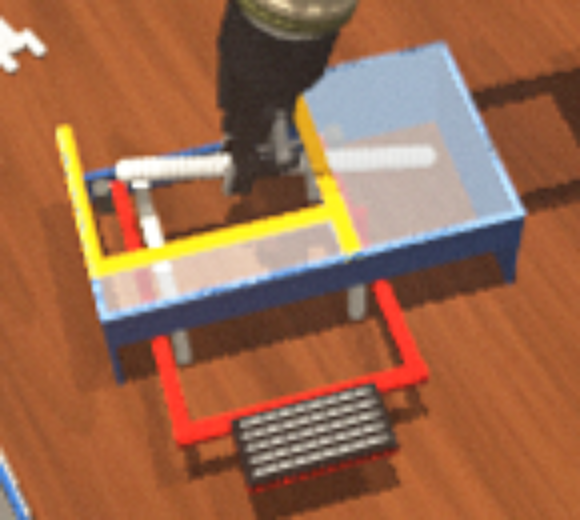

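```bash
python3 - <<'E'
from h import *
s,p,R=cur()
pv=np.array([-30,0,59.]); off=p-toW(pv); Rz=Ro.from_euler('z',YAW).as_matrix()
for t in (4,8,12):
    Q=Rz@Ro.from_euler('y',-t,degrees=True).as_matrix()@Rz.T
    print(t,rel(p,R,toW(pv)+Q@off,Q@R))
E
```

```text
4 (array([-0.45, -0.1 , -0.  ]), array([ 0., -0., -4.]))
8 (array([-0.91, -0.18, -0.  ]), array([ 0., -0., -8.]))
12 (array([-1.38, -0.22, -0.  ]), array([ 1.0e-02, -1.0e-02, -1.2e+01]))
```

Call:
{"api": "servo_tool", "payload": {"commands": [[[255, -0.45, -0.1, 0, 0, 0, -4], [255, -0.91, -0.18, 0, 0, 0, -8], [255, -1.38, -0.22, 0, 0, 0, -12], [255, -1.38, -0.22, 0, 0, 0, -12], [255, -1.38, -0.22, 0, 0, 0, -12]]]}}

```text
time: 8.0
tool_pos: [578.4, -81.6, 74.2]
tcp_rot: [-90.0, 62.1, -12.7]
ft_force: [0.3, 0.9, -0.7]
finger_gap: 13.8
```

```bash
python3 - <<'E'
from h import *
c=r.calibration("wrist"); p_,d=r.snapshot("wrist"); cv2.imwrite("pics/w8.png",p_[:,:,::-1])
for n,(x0,x1,y0,y1) in {"scene":(175,320,135,265)}.items():
    p_,d=r.snapshot(n); cv2.imwrite(f"pics/{n}8.png",cv2.resize(p_[y0:y1,x0:x1,::-1],None,fx=4,fy=4))
s,p,R=cur(); print(s['time'],p,s['ft_force'],s['finger_gap'],toL(p),s['joint_pos'].round(1)); print(R.round(3))
# predicted rod ends: grasp point, rod dir=-tool y
g=p-19*R[:,0]; f=-R[:,1]
gx=35.7-1.5  # grasp offset from rod middle
print("far",toL(g+f*(125-gx)),"near",toL(g-f*(125+gx)))
E
```

```text
8.1 [579.2183835  -81.75610747  74.70425351] [ 0.00213911  0.29125774 -1.89078142] 13.611065441266124 [36.54990359  0.25430457 74.70425351] [-13.2 -10.5 124.8   0.4  37.7 -90.8]
[[ 0.457 -0.862  0.22 ]
 [-0.103  0.194  0.976]
 [-0.883 -0.469 -0.   ]]
far [107.84483987   0.21068893 134.05633989] near [-112.97747899    0.35136712   16.84932771]
```

View pics/scene8.png

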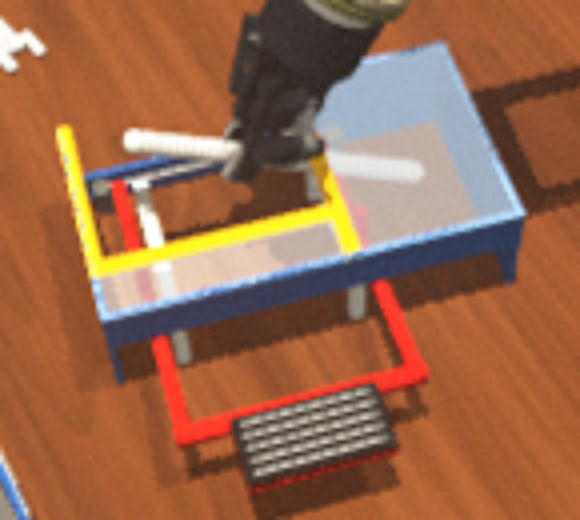

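View pics/w8.png

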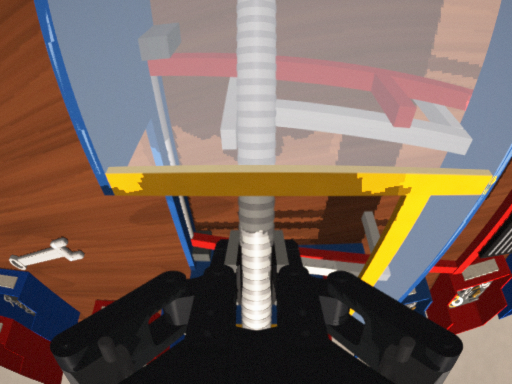

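Call:
{"api": "servo_tool", "payload": {"commands": [[[255, 0, -1.5, 0, 0, 0, 0], [255, 0, -4, 0, 0, 0, 0], [255, 0, -6.5, 0, 0, 0, 0], [255, 0, -9, 0, 0, 0, 0], [255, 0, -9, 0, 0, 0, 0]]]}}

```text
time: 8.6
tool_pos: [660.2, -100.2, 120.1]
tcp_rot: [-90.0, 61.7, -12.7]
ft_force: [0.4, 0.4, 0.1]
finger_gap: 13.6
```

```bash
python3 - <<'E'
from h import *
p_,d=r.snapshot("scene"); cv2.imwrite("pics/scene9.png",cv2.resize(p_[110:265,160:320,::-1],None,fx=3.8,fy=3.8))
s,p,R=cur(); print(s['time'],p,s['ft_force'],s['finger_gap'],toL(p),s['joint_pos'].round(1))
g=p-19*R[:,0]; f=-R[:,1]; gx=34
print("far",toL(g+f*(125-gx)),"near",toL(g-f*(125+gx)))
E
```

```text
8.65 [658.03191936 -99.58116199 117.96357022] [-0.66312803 -0.75915224 -2.71372457] 13.852465866874471 [117.35391597   0.12169    117.96357022] [-13.1  -1.1 111.1   0.3  41.9 -90.6]
far [1.88673746e+02 6.12634497e-02 1.77591401e+02] near [-31.84907419   0.24989541  59.82192172]
```

View pics/scene9.png

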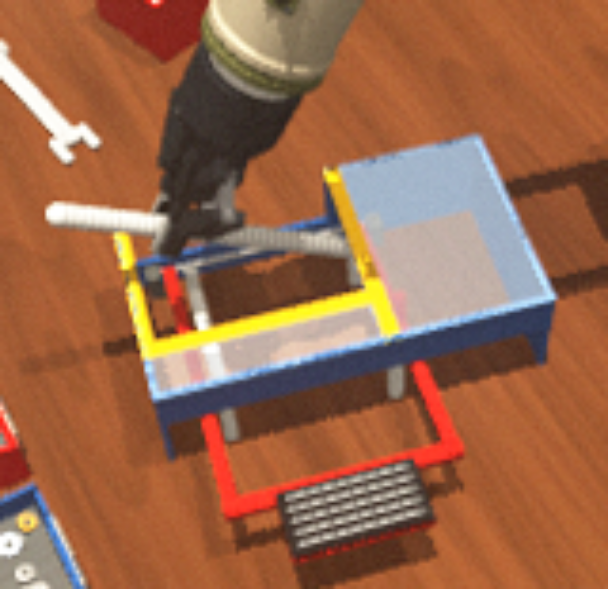

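Call:
{"api": "servo_tool", "payload": {"commands": [[[255, 0, -2, 0, 0, 0, 0], [255, 0, -4.5, 0, 0, 0, 0], [255, 0, -7, 0, 0, 0, 0], [255, 0, -9.5, 0, 0, 0, 0], [255, 0, -11, 0, 0, 0, 0], [255, 0, -11, 0, 0, 0, 0]]]}}

```text
time: 9.25
tool_pos: [751.7, -120.6, 168.6]
tcp_rot: [-90.0, 62.0, -12.7]
ft_force: [-0.6, 0.6, -0.9]
finger_gap: 13.8
```

```bash
python3 - <<'E'
from h import *
p_,d=r.snapshot("scene"); cv2.imwrite("pics/scene10.png",cv2.resize(p_[100:265,130:320,::-1],None,fx=3.5,fy=3.5))
s,p,R=cur(); print(s['time'],p,s['ft_force'],s['finger_gap'],toL(p),s['joint_pos'].round(1))
g=p-19*R[:,0]; f=-R[:,1]; gx=34
print("far",toL(g+f*(125-gx)),"near",toL(g-f*(125+gx)))
print("up by tool:",R.T@np.array([0,0,1]), rel(p,R,p+[0,0,90],R))
E
```

```text
9.3 [ 750.33534586 -120.2104398   167.21431474] [ 0.12087527  0.46842756 -1.52753021] 13.86524437366347 [2.11934476e+02 2.07137779e-01 1.67214315e+02] [-13.   10.1  93.7   0.2  48.3 -90.5]
far [2.83438641e+02 1.63419011e-01 2.26620985e+02] near [ 62.55211324   0.30026026 109.53502027]
up by tool: [-8.83546279e-01 -4.68343860e-01 -2.69120351e-05] (array([-7.95, -4.22, -0.  ]), array([0., 0., 0.]))
```

View pics/scene10.png

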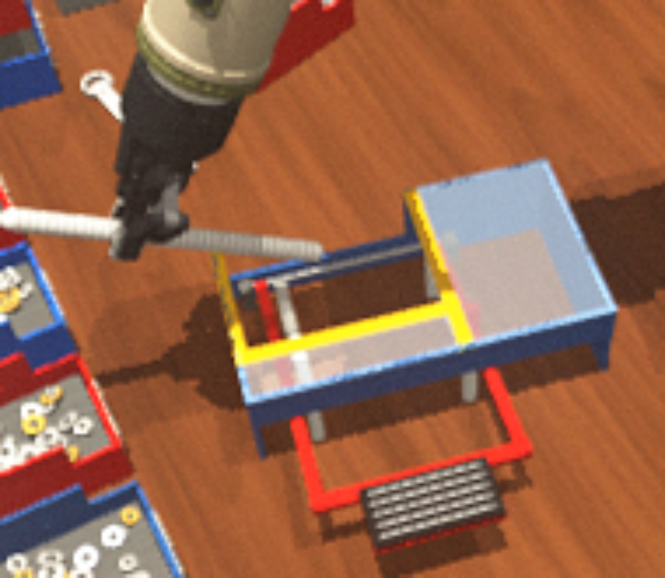

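Near end is out of the window; lift straight up 90 mm and settle.

Call:
{"api": "servo_tool", "payload": {"commands": [[[255, -1.3, -0.7, 0, 0, 0, 0], [255, -3.1, -1.7, 0, 0, 0, 0], [255, -5, -2.7, 0, 0, 0, 0], [255, -6.7, -3.6, 0, 0, 0, 0], [255, -8, -4.2, 0, 0, 0, 0], [255, -8, -4.2, 0, 0, 0, 0], [255, -8, -4.2, 0, 0, 0, 0], [255, -8, -4.2, 0, 0, 0, 0]]]}}

```text
time: 10.1
tool_pos: [749.0, -119.8, 256.0]
tcp_rot: [-90.0, 62.2, -12.7]
ft_force: [-0.1, -0.7, -1.9]
finger_gap: 13.4
```

```bash
python3 - <<'E'
from h import *
p_,d=r.snapshot("scene"); cv2.imwrite("pics/scene11.png",cv2.resize(p_[60:265,100:330,::-1],None,fx=2.8,fy=2.8))
pt,d2=r.snapshot("top"); cv2.imwrite("pics/top11.png",pt[:,:,::-1])
s,p,R=cur(); print(s['time'],p,s['ft_force'],s['finger_gap'],np.abs(s['qd']).max(),s['joint_pos'].round(1))
g=p-19*R[:,0]; f=-R[:,1]; gx=34
print("far",toL(g+f*(125-gx)),"near",toL(g-f*(125+gx)))
# depth of rod pixels in scene: near-end region
c=r.calibration("scene")
for nm,P in(("near",g-f*(120+gx)),("mid",g-f*70)):
    u,v=proj(c,P).round().astype(int); W=d[v-3:v+4,u-3:u+4].astype(float); vv,uu=np.mgrid[v-3:v+4,u-3:u+4]
    print(nm,(u,v),P.round(),np.round(deproj(c,uu,vv,W)[...,2]).max())
E
```

```text
10.2 [ 749.19629718 -119.89898974  256.03085409] [-0.23682547  0.05298754 -1.62668402] 13.838666225280724 0.3185931613176816 [-13.    6.2  88.4   0.2  57.5 -90.4]
far [2.82355033e+02 2.20966957e-01 3.15321790e+02] near [ 61.27940289   0.34664854 198.59325928]
near (np.int64(217), np.int64(150)) [608. -88. 201.] 212.0
mid (np.int64(187), np.int64(146)) [ 680. -104.  240.] 250.0
```

View pics/scene11.png

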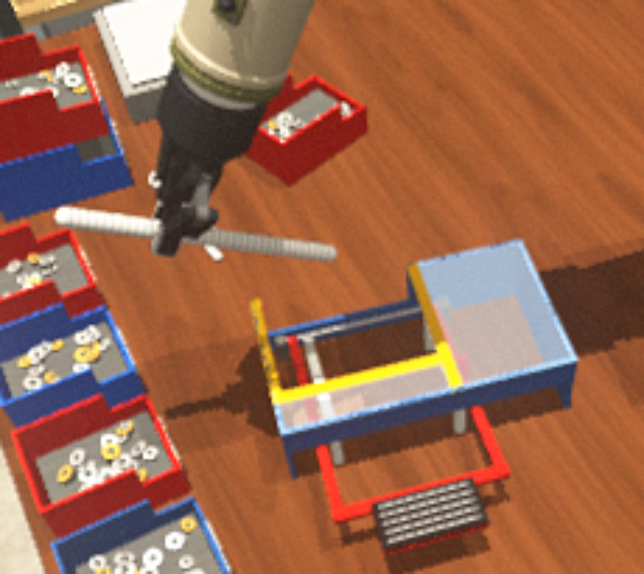

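View pics/top11.png

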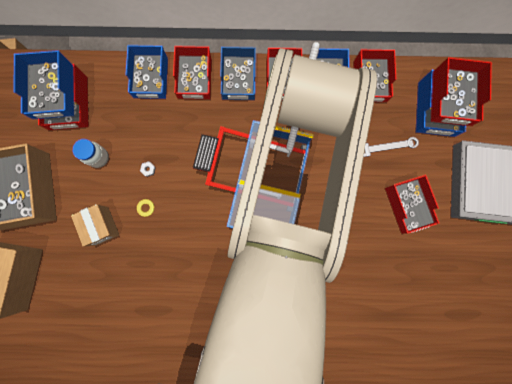

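```bash
python3 - <<'E'
from bench import r
print(r.hand_in())
E
```

```text
the job is handed in; nothing more can be done
None
```

The job is handed in at about 10.2 s; `hand_in` gave no verdict, so success rests on my own checks. I pressed the pedal to its stop, and the rod rolled into the trough. With the pedal back up, I gripped the rod about 35 mm beyond its middle. I tilted it 28° about the near rib, drew it 200 mm out along its axis, and lifted it 90 mm clear.

**Last checks:**
- **Rod height:** the near end is at about 199 mm and the far end at about 315 mm, worked out from the arm pose. Scene-camera depth agreed for the near end (top surface about 212 mm) and for a point near the middle. The far end was not checked by camera.
- **Grip and rest:** finger opening is steady at 13.8 mm. The wrist carries about 1.6 N, close to the rod's weight, and the joints are at rest.
- **Free of the dispenser:** the pictures show the rod clear of it, the pedal up and the loose things where they were.

**Disagreements and limits:**
- The scene and top cameras differed by about 2 mm on the dispenser and about 8 mm on the pedal pad. I pressed near the middle of the two, and the wrist camera confirmed it.
- The opening reads 2 mm less than the 16 mm rod; I took this to be thread and pad give and did not check it.
- I judged the pedal stop from the force rising to 18 N at 27 mm height, because the pedal joint cannot be read directly.

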